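# Roll the flanged roller up to its stop

## Robot

A 6-joint arm with a two-finger parallel gripper is mounted at the origin on the work surface. World frame = base frame: x ahead of the robot, y to its left, z up, the work surface at z = 0. Lengths are in m, angles in rad, forces in N, time in s.
With the tool pointing down it reaches from about 0.275 to 0.775 m from the base axis. Payload 14.6 kg.
Tool frame: the origin (TCP) lies on the centre line of the jaws, within the pads' length; the fingertips stand 14 mm ahead of it and the grasp point (between the pads) lies 5 mm behind it (arm.tcp_to_tips is the distance from the TCP to the fingertips, in m); z points along the fingers, y is the line along which they close (so a half turn about z gives the same grasp; the last joint's range is limited). The gripper opens to 85 mm and grips with 20 to 120 N. Pads are 22 mm wide; open, the fingers measure 114 mm over their backs; the gripper's body (76 mm by 85 mm) begins 54 mm behind the grasp point. The pads swing forward as they close: fully open they stand 13 mm farther back than shut.
Start: joints at [-1.36, 0.263, -0.048, 1.259, 0, 1.415], TCP at [0.188, -0.49, 0.213] pointing down, gripper open.
Joint ranges: [-2.65, 2.65], [-0.89, 1.7], [-1.18, 1.37], [-2.13, 2.11], [-1.35, 1.29], [-3.14, 3.14]. Speed limits (rad/s): [1.89, 1.89, 2.57, 2.79, 3.14, 3.14].

## Interface

Orientations are given as a unit quaternion [w, x, y, z].
In Python, from plant import status, vision, job, arm gives the robot as it stands. The module is installed in compiled form; this text tells all that it offers.
- The arm moves only by the tool move_arm, never from a script. Its argument "commands" is a list of rows, each a list of 3 entries, a list of its own where there are three numbers: the turn, a rotation vector about the tool's x, y, z normalised to -1 to 1, where 1 is pi rad, then the shift along the tool's x, y, z normalised to -1 to 1, where 1 is 0.12 m, then the opening in per cent of the stroke, from 0 (shut) to 100 (fully open). In form: [[[rx, ry, rz], [x, y, z], fingers], ...]. A call has exactly 8 rows; each row shifts and turns the commanded pose from where the row before left it, along the tool's axes as they then stand; what a row does not reach is not made up. A row lasts 1/12 s, in which the tool goes at most 41.7 mm and 7.16 degrees, less where a joint would pass 70% of its speed; a pose out of reach is approached as far as the arm can. A call with a number of a shift or a turn outside -1 to 1 is refused whole. A call with a gripper value outside its range is refused whole. The fingers move at their own pace and stop on an object; "newtons" is the grip in N (left out, the last holds). Time passes only in rows, so rows that do not move let the fingers close, or fill a call up. It gives the time, the measured TCP pose, the force, the opening and the grip force at its end, in the units of the state.
- status.read_state(): the state, without advancing time (a new reading comes with each control period).
- vision.snapshot(name): name is "side" or "top"; returns a dict with "frame" (420x560x3 uint8, red, green, blue), "intrinsics" (3x3 intrinsics, pixels), "D" ([k1, k2, p1, p2, k3] as OpenCV has them; the pictures are not rectified), "position" and "orientation" of the camera in the world. Camera axes: x right, y up, looking along -z (the intrinsics and any distortion apply to the point x, -y, -z); pixel columns grow to the right and rows downward; lengths in m; the calibration is good to about 2 mm. A picture is of the moment at which its call begins. There is no depth.
- job.hand_in(): hands the job in; it is judged then, once.
The state is a dict: "time": time; "joints": joint angles; "joint_vel": joint speeds; "joint_torque": joint torques, N m; "tool_pos": TCP position; "tool_rot": TCP orientation; "contact_force": force on the tool from outside, world axes, zero at the start; "wrist_torque": the same for the moment, N m; "gripper_width": finger opening in m; "gripper_force": force on a finger pad.
Only numpy, scipy, OpenCV 4.12 (cv2) and the standard library are available. Lean on these libraries where they do the work, as an engineer would, in place of code of your own. Each camera call takes 0.05 s, during which the arm holds its last target. There are 200 camera calls.

## Task

Push the aluminium flanged roller from the foot of the ramp stand up the slope with your fingers, slowly and steadily with the fingers staying on it so that it never runs back down, until it passes the crest and comes to rest against the stop plate at the top. Only push it: do not pick it up or lift it off the track, and leave the bottle, the beaker and the brass weight where they stand. Finish with the hand clear of everything.

Things in the scene. Friction and masses are not known exactly. Their poses are not given: they have to be found in the camera images.
- roller: Loose aluminium reel-shaped roller, 130 mm long, 0.25 to 0.5 kg: two flanges 56 mm in diameter, 12 mm thick, on the ends of a core 30 mm in diameter, 106 mm long. It lies across the track's level foot. Origin at its centre, y along its axis. Pushed level on the back of the core at mid height it rolls easily (1 to 3 N); pressed from above it jams; let go on the slope, it rolls back.
- stand: Fixed blue-painted steel ramp stand, 395 by 152 mm. Origin at table height on the centre line; x points up the ramp, y across, z up. Track: level, 12 mm high, from x = -220 to -90 mm, then an 8 degree slope to the crest, then 5 degrees down to the stop plate. Side rails, 136 mm apart inside, stand 12 mm above the track; a sill 18 mm above the table closes the foot at x = -220 to -230 mm.
- seat (a point): Where the roller's centre lies once it rests against the stop: stand x = 125 mm, y = 0, 62 mm above the table. The stop plate is upright, its face at x = 153 mm, its top 85 mm above the table.
- crest (a point): The crest of the track on its centre line: stand x = 90 mm, y = 0, 37 mm above the table. Once its centre is past here the roller rolls on by itself to the stop and stays there.
- bottle: Bystander: white plastic bottle, 64 mm in diameter, 150 mm high, upright. Origin at the centre of its underside.
- beaker: Bystander: clear glass beaker, 70 mm in diameter, 90 mm high, upright. Origin at the centre of its underside.
- weight: Bystander: brass knobbed weight, 44 mm in diameter, 62 mm high, upright. Origin at the centre of its underside.
Things that resemble listed ones, but are neither listed nor needed, are in the scene too. What is shaped like the roller but black or red is not meant.

How it is judged:
By the outcome, as a careful person would: the job done as asked, in the order asked, and still so for the second after the job is handed in, with the robot touching nothing.
It also fails if it takes over 42 s, if anything falls off the work surface, if the arm or the gripper's body presses on something with over 40 N, if the wrist force passes 120 N, or if a joint passes its speed limit or range.

## Working session

There is one attempt and no reset: what is moved stays moved. The work goes in short steps, Python scripts to look and compute and a tool call to move; the robot and the scene stay as the last step left them, time stands still between calls to the robot, and variables do not carry over. Pictures are saved under pics/ and viewed, at most 10 in all, crops included, and the job is handed in when it is done.

Besides the shell and the picture viewer there is one more tool, called after "Emit:" as name(argument=value, ...), one argument or row to a line, values as JSON. move_arm: Moves the arm, as the interface text tells. Scaled input: -1 to 1 covers 0.12 m each way for a shift and pi rad each way for a turn. Its arguments: {"type":"object","properties":{"commands":{"type":"array"},"newtons":{"type":"number"}},"required":["commands"]}

```bash
mkdir -p pics; cat > h.py <<'E'
import numpy as np,cv2
from scipy.spatial.transform import Rotation as R
from plant import status,vision,job,arm
def cam(s):
    q=np.array(s["orientation"]);M=R.from_quat(q[[1,2,3,0]]).as_matrix();return M,np.array(s["position"])
def proj(s,P):
    M,t=cam(s);p=(np.atleast_2d(P)-t)@M*[1,-1,-1]
    return cv2.projectPoints(p.reshape(-1,1,3),np.zeros(3),np.zeros(3),np.array(s["intrinsics"]),np.array(s["D"]))[0].reshape(-1,2)
def ray(s,uv,z):
    M,t=cam(s);n=cv2.undistortPoints(np.array(uv,float).reshape(-1,1,2),np.array(s["intrinsics"]),np.array(s["D"])).reshape(-1,2)
    d=np.c_[n[:,0],-n[:,1],-np.ones(len(n))]@M.T
    return t+d*((z-t[2])/d[:,2])[:,None]
E
python3 - <<'E'
from h import *
import pickle
for n in("top","side"):
    s=vision.snapshot(n);pickle.dump(s,open(n+".pkl","wb"))
    cv2.imwrite(f"pics/{n}0.png",cv2.resize(s["frame"][:,:,::-1],(800,600),interpolation=cv2.INTER_CUBIC))
    print(n,s["position"],s["orientation"],np.array(s["intrinsics"]).tolist(),s["D"])
print(status.read_state())
E
```

```text
top [ 0.46375749 -0.01375962  1.27665995] [-0.70601781 -0.03735828  0.03970665  0.70609248] [[534.5727608905199, 0.0, 281.7674197924617], [0.0, 534.5727608905199, 216.305329688026], [0.0, 0.0, 1.0]] [-0.0209364  0.         0.         0.         0.       ]
side [0.46919922 0.54156889 0.63761209] [-0.12993909 -0.04719477  0.37283156  0.91754298] [[440.0441173272735, 0.0, 279.72641794902853], [0.0, 440.0441173272735, 209.36871919906562], [0.0, 0.0, 1.0]] [-0.0390331  0.         0.         0.         0.       ]
{'time': 0.1, 'joints': array([-1.36033116e+00,  2.63469274e-01, -4.88618498e-02,  1.25939631e+00,
       -8.67988676e-06,  1.41550285e+00]), 'joint_vel': array([ 1.95964822e-03,  3.18581915e-05,  2.56523320e-03,  3.34367911e-04,
       -4.76855658e-04, -1.45682695e-03]), 'joint_torque': array([ 2.92873694e-03, -6.38576603e+01,  3.85065615e+01,  1.00145180e-02,
       -4.66263077e-05, -4.83698841e-06]), 'tool_pos': array([ 0.18771158, -0.49001857,  0.21248047]), 'tool_rot': array([-4.65258471e-04,  9.83324025e-01,  1.81861612e-01, -1.71793996e-05]), 'contact_force': array([ 0.40262222, -0.15177608,  0.26974841]), 'wrist_torque': array([-0.02107386, -0.07863491, -0.00352167]), 'gripper_force': 0.0, 'gripper_width': 0.08554809589990617}
```

View pics/top0.png

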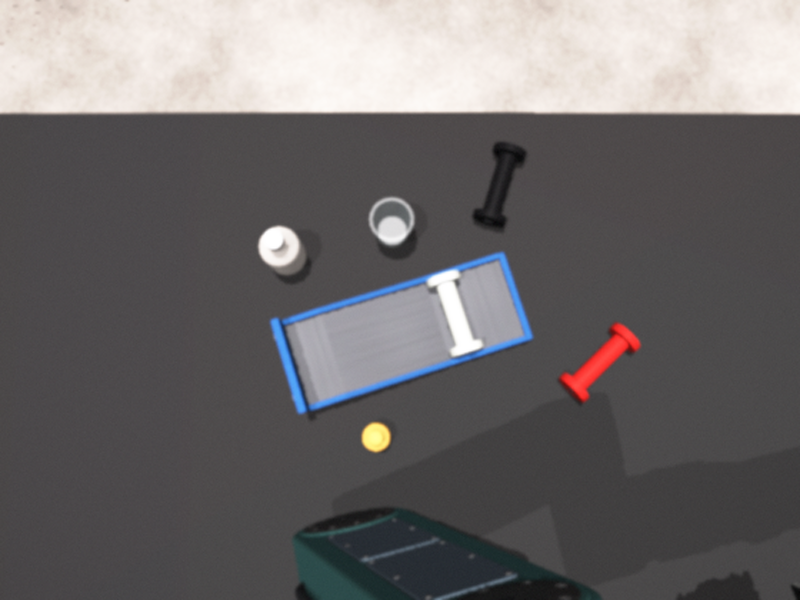

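View pics/side0.png

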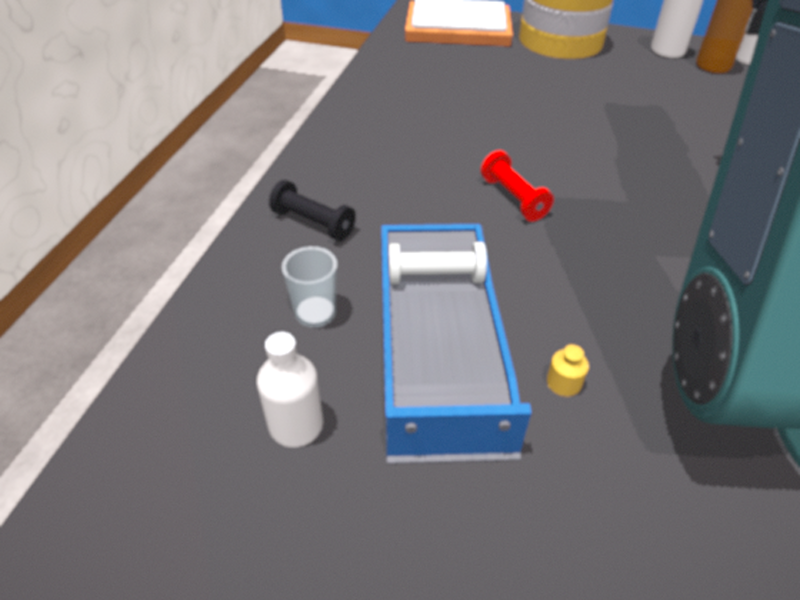

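The top view shows the stand running right (foot) to left (stop). Sill corners are near (503,253) and (532,338), stop corners near (273,321) and (301,412). The silver roller's flanges are at (444,277) and (465,348). The beaker is at (391,228), the bottle at (282,250) and the weight at (376,437). In the side view the stop's bottom corners are at (388,458) and (520,455), and the roller flanges at (394,263) and (481,262).

```bash
cat >> h.py <<'E'
def W(p,P):
    c,s=np.cos(p[2]),np.sin(p[2]);P=np.atleast_2d(P)
    return np.c_[p[0]+c*P[:,0]-s*P[:,1],p[1]+s*P[:,0]+c*P[:,1],P[:,2]]
E
python3 - <<'E'
from h import *
import pickle
from scipy.optimize import least_squares
t=pickle.load(open("top.pkl","rb"));s=pickle.load(open("side.pkl","rb"))
T=np.array([(503,253),(532,338),(273,321),(301,412)])*.7-.15
TP=np.array([(-.23,-.076,.022),(-.23,.076,.022),(.165,-.076,.085),(.165,.076,.085)])
S=np.array([(388,458),(520,455),(389,411),(527,408),(382,227),(480,226)])*.7-.15
SP=np.array([(.165,-.076,0),(.165,.076,0),(.165,-.076,.085),(.165,.076,.085),(-.23,-.076,.022),(-.23,.076,.022)])
f=lambda p:np.r_[(proj(t,W(p,TP))-T).ravel(),(proj(s,W(p,SP))-S).ravel()]
r=least_squares(f,[.45,0,1.87]);p=r.x;print(p,np.degrees(p[2]),r.fun.reshape(-1,2).round(1).tolist())
np.save("stand.npy",p)
def loc(X):
    d=X[:,:2]-p[:2];c,sn=np.cos(p[2]),np.sin(p[2]);return np.c_[d@[c,sn],d@[-sn,c]]
px=lambda a:np.array(a)*.7-.15
print("roller top",loc(ray(t,px([(444,277),(466,348),(455,314)]),.055)))
print("roller side",loc(ray(s,px([(395,263),(481,262),(437,263)]),.042)))
print("beaker,bottle,weight",loc(ray(t,px([(391,230),(290,258),(376,437)]),.03)))
P=[(.09+.035-.0,0,.062),(-.135,0,.04),(.09,.068,.037),(.09,-.068,.037)]
print("px",(proj(t,W(p,P))+.15)/.7)
img=t["frame"][:,:,::-1].copy()[150:310,170:390]
img=cv2.resize(img,None,fx=3.6,fy=3.6,interpolation=cv2.INTER_CUBIC)
L=[(-.23,-.076,.018),(-.23,.076,.018),(.09,.076,.049),(.165,.076,.085),(.165,-.076,.085),(.09,-.076,.049)]
q=((proj(t,W(p,L))-[170,150]+.5)*3.6).astype(int);cv2.polylines(img,[q],True,(0,255,255),1)
cv2.imwrite("pics/c1.png",img)
E
```

```text
[0.5556719  0.00847674 1.88069062] 107.7556352016913 [[0.9, -1.1], [1.2, -0.0], [-1.4, -0.9], [-1.2, 0.6], [-0.6, -1.0], [-0.3, -1.2], [-1.5, 2.5], [3.2, 2.3], [0.2, -3.4], [-0.0, -3.5]]
roller top [[-0.11737121 -0.06138275]
 [-0.11522303  0.05855299]
 [-0.1155301   0.00118794]]
roller side [[-0.11445907 -0.05962317]
 [-0.1139845   0.06124122]
 [-0.11320465 -0.00081532]]
beaker,bottle,weight [[-0.06057369 -0.16642044]
 [ 0.11288665 -0.17243965]
 [ 0.06565755  0.14995613]]
px [[311.27296272 358.75663621]
 [465.46255482 310.62942883]
 [346.15522311 392.99268659]
 [321.34421358 313.16454054]]
```

View pics/c1.png

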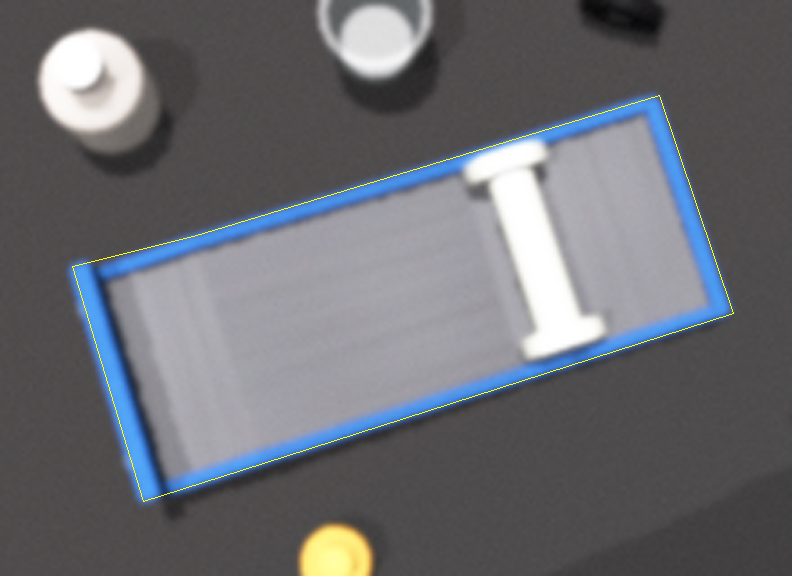

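The overlay of the fitted outline matches the stand. The roller lies at stand x≈-0.115, y≈0, and its spacing and height are consistent in both views. I'll go to a point behind it, with the jaw line across the track and the fingers half open.

Emit:
move_arm(
  commands=[
    [[0,0,-0.03],[0.178,-0.06,0],47],
    [[0,0,-0.03],[0.183,-0.043,0],47],
    [[0,0,-0.03],[0.186,-0.026,0],47],
    [[0,0,-0.03],[0.188,-0.008,0],47],
    [[0,0,-0.03],[0.188,0.01,0],47],
    [[0,0,-0.03],[0.186,0.027,0],47],
    [[0,0,-0.03],[0.183,0.045,0],47],
    [[0,0,-0.03],[0.178,0.062,0],47],
  ],
)

```text
time: 0.77
tool_pos: [0.3276, -0.3742, 0.2127]
tool_rot: [-0.0, 0.846, 0.533, -0.0]
contact_force: [0.3, -0.3, -0.5]
gripper_width: 0.0399
gripper_force: 0.0
```

Emit:
move_arm(
  commands=[
    [[0,0,-0.03],[0.171,0.078,0],47],
    [[0,0,-0.03],[0.163,0.094,0],47],
    [[0,0,-0.03],[0.153,0.109,0],47],
    [[0,0,-0.03],[0.143,0.123,0],47],
    [[0,0,-0.03],[0.13,0.135,0],47],
    [[0,0,-0.03],[0.117,0.147,0],47],
    [[0,0,-0.03],[0.103,0.157,0],47],
    [[0,0,-0.03],[0.087,0.166,0],47],
  ],
)

```text
time: 1.43
tool_pos: [0.4665, -0.2591, 0.2126]
tool_rot: [-0.0, 0.59, 0.807, 0.0]
contact_force: [1.0, -0.1, -0.1]
gripper_width: 0.0404
gripper_force: 0.0
```

Emit:
move_arm(
  commands=[
    [[0,0,0],[0.071,0.174,0],47],
    [[0,0,0],[0.071,0.174,0],47],
    [[0,0,0],[0.071,0.174,0],47],
    [[0,0,0],[0.071,0.174,0],47],
    [[0,0,0],[0.071,0.174,0],47],
    [[0,0,0],[0.071,0.174,0],47],
    [[0,0,0],[0.071,0.174,0],47],
    [[0,0,0],[0,0,0],47],
  ],
)

```text
time: 2.1
tool_pos: [0.5896, -0.1573, 0.212]
tool_rot: [-0.0, 0.591, 0.806, 0.0]
contact_force: [0.2, -0.1, 0.2]
gripper_width: 0.0403
gripper_force: 0.0
```

```bash
cat >> h.py <<'E'
def where():
    p=np.load("stand.npy");s=status.read_state();X=s["tool_pos"];d=X[:2]-p[:2];c,sn=np.cos(p[2]),np.sin(p[2])
    q=s["tool_rot"];M=R.from_quat(np.array(q)[[1,2,3,0]]).as_matrix()
    print("t",round(s["time"],2),"stand xyz mm",np.round(1e3*np.array([c*d[0]+sn*d[1],-sn*d[0]+c*d[1],X[2]]),1),"yaw err deg",np.degrees(np.arctan2(M[1,0],M[0,0])-p[2]).round(2),"z",M[:,2].round(3),"F",s["contact_force"].round(2),"w",s["gripper_width"])
E
python3 -c "
from h import *
where();print(arm.tcp_to_tips)"
```

```text
t 2.1 stand xyz mm [-168.2   18.3  212. ] yaw err deg -0.27 z [-0.     0.001 -1.   ] F [ 0.18 -0.06  0.17] w 0.04027439647866538
0.014
```

Emit:
move_arm(
  commands=[
    [[0,0,-0.0015],[0.03,0.04,0.1],47],
    [[0,0,0],[0,0.04,0.1],47],
    [[0,0,0],[0,0.04,0.15],47],
    [[0,0,0],[0,0.0325,0.15],47],
    [[0,0,0],[0,0,0.15],47],
    [[0,0,0],[0,0,0.1],47],
    [[0,0,0],[0,0,0.1],47],
    [[0,0,0],[0,0,0],47],
  ],
)

```text
time: 2.77
tool_pos: [0.6024, -0.1504, 0.1085]
tool_rot: [-0.002, 0.59, 0.807, -0.001]
contact_force: [0.9, -0.4, -0.1]
gripper_width: 0.0405
gripper_force: 0.0
```

```bash
python3 - <<'E'
from h import *
where()
a=vision.snapshot("top")["frame"][130:300,190:400,::-1];b=vision.snapshot("side")["frame"][130:300,190:400,::-1]
cv2.imwrite("pics/d.png",cv2.resize(np.hstack([a,b]),(798,323),interpolation=cv2.INTER_CUBIC))
E
```

```text
t 2.77 stand xyz mm [-165.5    3.9  108.5] yaw err deg -0.14 z [-0.004  0.001 -1.   ] F [ 0.89 -0.4  -0.1 ] w 0.040456928792827494
```

View pics/d.png

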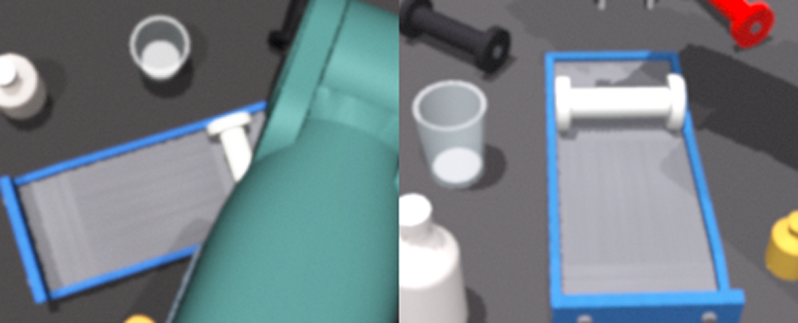

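The crop shows the roller unmoved at (620,103) and the fingertips coming in above, at (602,2) and (650,2). I'll lower the hand.

Emit:
move_arm(
  commands=[
    [[0,0,0],[0,0.03,0.08],47],
    [[0,0,0],[0,0,0.1],47],
    [[0,0,0],[0,0,0.1],47],
    [[0,0,0],[0,0,0.1],47],
    [[0,0,0],[0,0,0.1],47],
    [[0,0,0],[0,0,0.06],47],
    [[0,0,0],[0,0,0.03],47],
    [[0,0,0],[0,0,0],47],
  ],
)

```text
time: 3.53
tool_pos: [0.6072, -0.1494, 0.042]
tool_rot: [-0.0, 0.59, 0.807, -0.0]
contact_force: [-0.3, 0.2, 0.0]
gripper_width: 0.0398
gripper_force: 0.0
```

```bash
python3 - <<'E'
from h import *
where()
b=vision.snapshot("side")["frame"][120:280,220:400,::-1]
cv2.imwrite("pics/e.png",cv2.resize(b,(675,600),interpolation=cv2.INTER_CUBIC))
E
```

```text
t 3.53 stand xyz mm [-166.1   -0.9   42. ] yaw err deg -0.13 z [-0.001  0.    -1.   ] F [-0.3   0.21  0.03] w 0.03981806837239871
```

View pics/e.png

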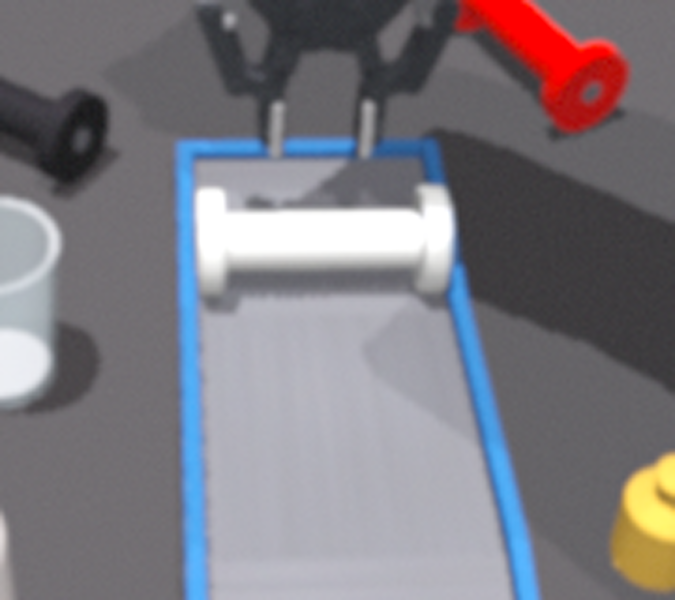

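The fingertips are at crop (275,155) and (367,155), behind the core at row 238. I'll check their height.

```bash
python3 - <<'E'
from h import *
s=vision.snapshot("side");p=np.load("stand.npy")
for z in(.024,.028,.034,.040,.05):
    print(z,((proj(s,W(p,[(-.155,-.024,z),(-.155,.024,z),(-.115,0,z)]))-[220,120]+.5)/.26667).round(0).tolist())
E
```

```text
0.024 [[275.0, 215.0], [360.0, 214.0], [323.0, 264.0]]
0.028 [[275.0, 210.0], [361.0, 209.0], [323.0, 259.0]]
0.034 [[275.0, 202.0], [362.0, 201.0], [324.0, 250.0]]
0.04 [[276.0, 194.0], [362.0, 193.0], [325.0, 242.0]]
0.05 [[276.0, 180.0], [364.0, 179.0], [326.0, 228.0]]
```

```bash
python3 - <<'E'
from h import *
s=vision.snapshot("side");p=np.load("stand.npy")
x0,y0,k=265,125,10
b=cv2.resize(s["frame"][y0:y0+58,x0:x0+75,::-1],None,fx=k,fy=k,interpolation=cv2.INTER_CUBIC)
def dot(P,c):
    for q in proj(s,P): cv2.circle(b,tuple(((q-[x0,y0]+.5)*k).astype(int)),4,c,-1)
t=status.read_state();X=t["tool_pos"];M=R.from_quat(np.array(t["tool_rot"])[[1,2,3,0]]).as_matrix()
for yy in(-.02,.02):
  dot([X+M@[.011,yy,z] for z in(-.03,-.02,-.01,0,.014)],(0,255,255))
dot(W(p,[(-.22,-.068,.018),(-.22,.068,.018),(-.23,-.076,.018),(-.23,.076,.018)]),(0,255,0))
dot(W(p,[(-.115,-.053,.04),(-.115,.053,.04)]),(255,0,255))
cv2.imwrite("pics/f.png",b)
E
```

```text
(no output)
```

View pics/f.png

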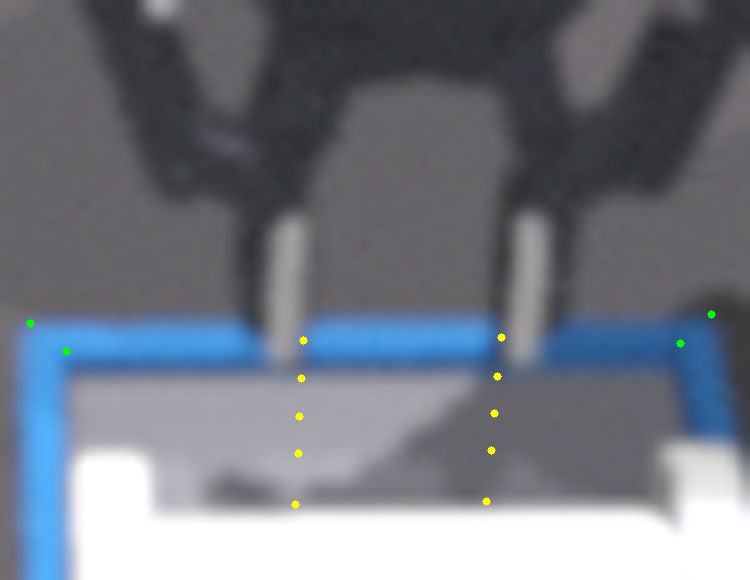

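Emit:
move_arm(
  commands=[
    [[0,0,0],[0,0,0.02],47],
    [[0,0,0],[0,0,0.02],47],
    [[0,0,0],[0,0,0.02],47],
    [[0,0,0],[0,0,0.02],47],
    [[0,0,0],[0,0,0.02],47],
    [[0,0,0],[0,0,0],47],
    [[0,0,0],[0,0,0],47],
    [[0,0,0],[0,0,0],47],
  ],
)

```text
time: 4.35
tool_pos: [0.6074, -0.1495, 0.0305]
tool_rot: [0.0, 0.59, 0.807, 0.0]
contact_force: [0.5, -0.1, 0.9]
gripper_width: 0.0405
gripper_force: 0.0
```

```bash
python3 - <<'E'
from h import *
where()
s=vision.snapshot("side")
x0,y0,k=255,110,8
b=cv2.resize(s["frame"][y0:y0+73,x0:x0+95,::-1],None,fx=k,fy=k,interpolation=cv2.INTER_CUBIC)
b=cv2.convertScaleAbs(b,alpha=1.0)
cv2.imwrite("pics/g.png",b)
E
```

```text
t 4.35 stand xyz mm [-166.2   -1.1   30.5] yaw err deg -0.13 z [ 0.  0. -1.] F [ 0.48 -0.09  0.88] w 0.040453448190021876
```

View pics/g.png

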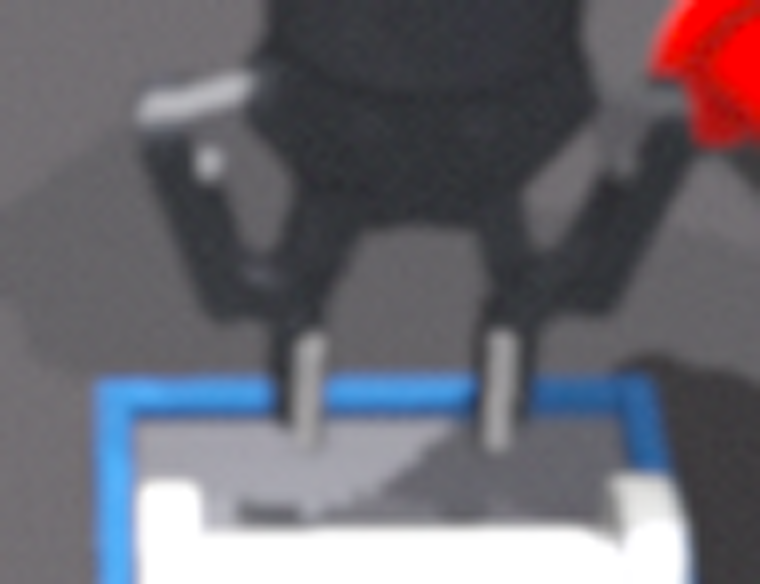

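The tips are now at about (305,448) and (497,448) in the crop. That is higher or farther back than nominal, so I'll feel for the track in small steps.

Emit:
move_arm(
  commands=[
    [[0,0,0],[0,0,0.01],47],
    [[0,0,0],[0,0,0.01],47],
    [[0,0,0],[0,0,0.01],47],
    [[0,0,0],[0,0,0.01],47],
    [[0,0,0],[0,0,0],47],
    [[0,0,0],[0,0,0],47],
    [[0,0,0],[0,0,0],47],
    [[0,0,0],[0,0,0],47],
  ],
)

```text
time: 5.07
tool_pos: [0.6073, -0.1495, 0.0257]
tool_rot: [0.0, 0.59, 0.807, 0.0]
contact_force: [0.0, 0.7, -0.1]
gripper_width: 0.0402
gripper_force: 0.0
```

Emit:
move_arm(
  commands=[
    [[0,0,0],[0,0,0.01],47],
    [[0,0,0],[0,0,0.01],47],
    [[0,0,0],[0,0,0.005],47],
    [[0,0,0],[0,0,0],47],
    [[0,0,0],[0,0,0],47],
    [[0,0,0],[0,0,0],47],
    [[0,0,0],[0,0,0],47],
    [[0,0,0],[0,0,0],47],
  ],
)

```text
time: 5.73
tool_pos: [0.6074, -0.1495, 0.0227]
tool_rot: [0.0, 0.59, 0.807, 0.0]
contact_force: [0.8, 0.3, 0.6]
gripper_width: 0.04
gripper_force: 0.0
```

Emit:
move_arm(
  commands=[
    [[0,0,0],[0,0,0.01],47],
    [[0,0,0],[0,0,0.01],47],
    [[0,0,0],[0,0,0.01],47],
    [[0,0,0],[0,0,0.01],47],
    [[0,0,0],[0,0,0],47],
    [[0,0,0],[0,0,0],47],
    [[0,0,0],[0,0,0],47],
    [[0,0,0],[0,0,0],47],
  ],
)

```text
time: 6.4
tool_pos: [0.6074, -0.1495, 0.0179]
tool_rot: [0.0, 0.59, 0.807, 0.0]
contact_force: [-0.6, -0.3, 0.5]
gripper_width: 0.0399
gripper_force: 0.0
```

```bash
python3 - <<'E'
from h import *
where()
s=vision.snapshot("side")
x0,y0,k=255,110,8
b=cv2.resize(s["frame"][y0:y0+73,x0:x0+95,::-1],None,fx=k,fy=k,interpolation=cv2.INTER_CUBIC)
cv2.imwrite("pics/i.png",b)
E
```

```text
t 6.4 stand xyz mm [-166.2   -1.1   17.9] yaw err deg -0.13 z [ 0.  0. -1.] F [-0.6  -0.35  0.53] w 0.03990078375584737
```

View pics/i.png

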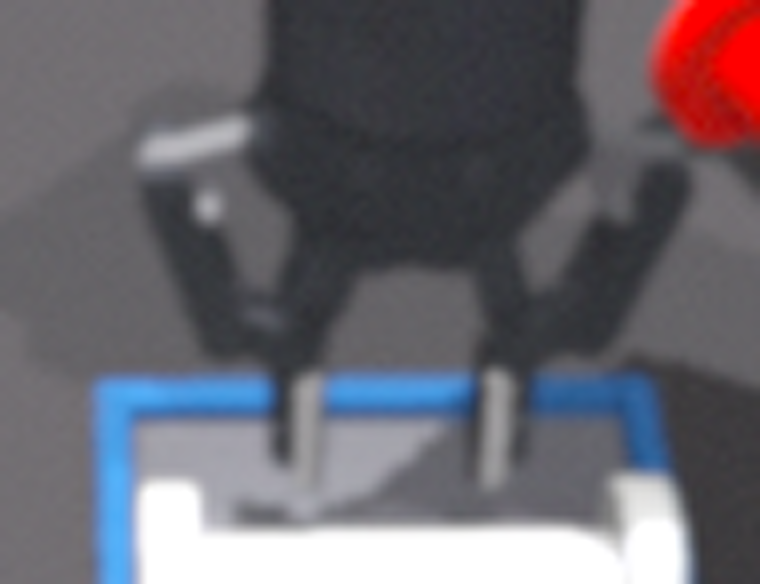

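The tips, now near (305,487), are still clear of the track. I'll keep feeling downward.

Emit:
move_arm(
  commands=[
    [[0,0,0],[0,0,0.01],47],
    [[0,0,0],[0,0,0.01],47],
    [[0,0,0],[0,0,0.01],47],
    [[0,0,0],[0,0,0.01],47],
    [[0,0,0],[0,0,0],47],
    [[0,0,0],[0,0,0],47],
    [[0,0,0],[0,0,0],47],
    [[0,0,0],[0,0,0],47],
  ],
)

```text
time: 7.12
tool_pos: [0.6074, -0.1495, 0.0131]
tool_rot: [0.0, 0.59, 0.807, -0.0]
contact_force: [-0.0, -0.1, 0.1]
gripper_width: 0.0407
gripper_force: 0.0
```

Emit:
move_arm(
  commands=[
    [[0,0,0],[0,0,0.01],47],
    [[0,0,0],[0,0,0.01],47],
    [[0,0,0],[0,0,0.01],47],
    [[0,0,0],[0,0,0.01],47],
    [[0,0,0],[0,0,0],47],
    [[0,0,0],[0,0,0],47],
    [[0,0,0],[0,0,0],47],
    [[0,0,0],[0,0,0],47],
  ],
)

```text
time: 7.78
tool_pos: [0.6074, -0.1495, 0.0083]
tool_rot: [0.0, 0.59, 0.807, 0.0]
contact_force: [0.0, 0.1, 1.3]
gripper_width: 0.0404
gripper_force: 0.0
```

Emit:
move_arm(
  commands=[
    [[0,0,0],[0,0,0.01],47],
    [[0,0,0],[0,0,0.01],47],
    [[0,0,0],[0,0,0.01],47],
    [[0,0,0],[0,0,0.01],47],
    [[0,0,0],[0,0,0.01],47],
    [[0,0,0],[0,0,0],47],
    [[0,0,0],[0,0,0],47],
    [[0,0,0],[0,0,0],47],
  ],
)

```text
time: 8.45
tool_pos: [0.6074, -0.1495, 0.0023]
tool_rot: [0.0, 0.59, 0.807, -0.0]
contact_force: [-0.6, 0.4, -0.6]
gripper_width: 0.04
gripper_force: 0.0
```

```bash
python3 - <<'E'
from h import *
where()
s=vision.snapshot("side");p=np.load("stand.npy")
x0,y0,k=255,130,8
b=cv2.resize(s["frame"][y0:y0+73,x0:x0+95,::-1],None,fx=k,fy=k,interpolation=cv2.INTER_CUBIC)
b=(255*(b/255.)**1.5).astype(np.uint8)
cv2.imwrite("pics/j.png",b)
for z in (.012,.02,.03,.04): print(z,((proj(s,W(p,[(-.155,-.02,z),(-.155,.02,z)]))-[x0,y0]+.5)*k).round(0).tolist())
E
```

```text
t 8.45 stand xyz mm [-166.2   -1.     2.3] yaw err deg -0.13 z [ 0. -0. -1.] F [-0.58  0.44 -0.59] w 0.04001976340034521
0.012 [[320.0, 413.0], [471.0, 411.0]]
0.02 [[321.0, 391.0], [473.0, 389.0]]
0.03 [[322.0, 362.0], [475.0, 360.0]]
0.04 [[324.0, 333.0], [478.0, 331.0]]
```

View pics/j.png

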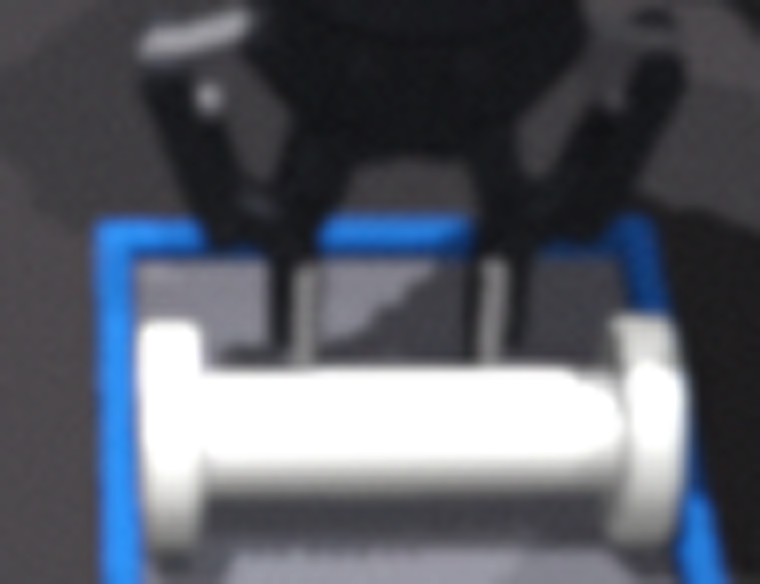

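The side view shows the tips dropping behind the core's upper edge (row 365). They are now about 28–33 mm above the table, so I'll go a little lower and then ease forward to contact.

Emit:
move_arm(
  commands=[
    [[0,0,0],[0,0,0.02],47],
    [[0,0,0],[0.01,0,0.02],47],
    [[0,0,0],[0.02,0,0],47],
    [[0,0,0],[0.02,0,0],47],
    [[0,0,0],[0.02,0,0],47],
    [[0,0,0],[0.02,0,0],47],
    [[0,0,0],[0.02,0,0],47],
    [[0,0,0],[0.02,0,0],47],
  ],
)

```text
time: 9.17
tool_pos: [0.6025, -0.1343, -0.0025]
tool_rot: [0.0, 0.59, 0.807, 0.0]
contact_force: [-0.2, -0.7, 0.4]
gripper_width: 0.0401
gripper_force: 0.0
```

```bash
cat >> h.py <<'E'
def core():
    # roller centre in stand x from the side view: bright pixels' centroid
    s=vision.snapshot("side");p=np.load("stand.npy");f=s["frame"].astype(int)
    m=np.zeros(f.shape[:2],np.uint8)
    cv2.fillConvexPoly(m,proj(s,W(p,[(-.23,-.068,.04),(-.23,.068,.04),(.14,.068,.075),(.14,-.068,.075)])).astype(np.int32),1)
    b=((f.min(2)>205)&(m>0)).astype(np.uint8)
    n,l,st,c=cv2.connectedComponentsWithStats(b);i=1+np.argmax(st[1:,4])
    u=c[i]
    g=lambda x:np.array([x,0,.04 if x<-.092 else .012+.1405*(x+.09)+.0283])
    xs=np.linspace(-.2,.13,331);d=proj(s,W(p,np.array([g(x) for x in xs])))
    k=np.argmin(np.linalg.norm(d-u,axis=1));print("roller px",u.round(1),"area",st[i,4],"box",st[i,:4],"stand x mm",(xs[k]*1e3).round(1))
E
python3 -c "
from h import *
where();core()"
```

```text
t 9.17 stand xyz mm [-150.3   -1.1   -2.5] yaw err deg -0.12 z [ 0. -0. -1.] F [-0.2  -0.75  0.36] w 0.04013345871776738
roller px [303.2 181.8] area 921 box [272 170  68  24] stand x mm -123.0
```

Emit:
move_arm(
  commands=[
    [[0,0,0],[0.015,0,0],47],
    [[0,0,0],[0.015,0,0],47],
    [[0,0,0],[0.015,0,0],47],
    [[0,0,0],[0.015,0,0],47],
    [[0,0,0],[0.015,0,0],47],
    [[0,0,0],[0.015,0,0],47],
    [[0,0,0],[0.015,0,0],47],
    [[0,0,0],[0.015,0,0],47],
  ],
)

```text
time: 9.88
tool_pos: [0.5982, -0.1208, -0.0025]
tool_rot: [-0.0, 0.59, 0.807, 0.0]
contact_force: [0.4, -0.6, -0.3]
gripper_width: 0.0403
gripper_force: 0.0
```

```bash
python3 -c "
from h import *
where();core()"
```

```text
t 9.88 stand xyz mm [-136.    -1.1   -2.5] yaw err deg -0.13 z [ 0.  0. -1.] F [ 0.39 -0.63 -0.29] w 0.040313309413373626
roller px [302.5 183.5] area 893 box [272 172  68  24] stand x mm -118.0
```

Contact made: the roller moved with the fingers. I'm pushing on, and rising with the slope.

Emit:
move_arm(
  commands=[
    [[0,0,0],[0.018,0,0],47],
    [[0,0,0],[0.02,0,0],47],
    [[0,0,0],[0.02,0,0],47],
    [[0,0,0],[0.02,0,0],47],
    [[0,0,0],[0.02,0,0],47],
    [[0,0,0],[0.02,0,0],47],
    [[0,0,0],[0.02,0,0],47],
    [[0,0,0],[0.02,0,-0.001],47],
  ],
)

```text
time: 10.6
tool_pos: [0.5924, -0.1026, -0.0024]
tool_rot: [-0.0, 0.59, 0.807, -0.0]
contact_force: [0.2, 0.5, -0.3]
gripper_width: 0.0404
gripper_force: 0.1
```

Emit:
move_arm(
  commands=[
    [[0,0,0],[0.02,0,-0.002],47],
    [[0,0,0],[0.02,0,-0.0028],47],
    [[0,0,0],[0.02,0,-0.0028],47],
    [[0,0,0],[0.02,0,-0.0028],47],
    [[0,0,0],[0.02,0,-0.0028],47],
    [[0,0,0],[0.02,0,-0.0028],47],
    [[0,0,0],[0.02,0,-0.0028],47],
    [[0,0,0],[0.02,0,-0.0028],47],
  ],
)

```text
time: 11.27
tool_pos: [0.5866, -0.0843, 0.0002]
tool_rot: [0.0, 0.59, 0.807, -0.0]
contact_force: [0.2, -1.2, 0.3]
gripper_width: 0.0399
gripper_force: 0.6
```

```bash
python3 -c "
from h import *
where();core()"
```

```text
t 11.27 stand xyz mm [-97.8  -1.2   0.2] yaw err deg -0.13 z [ 0. -0. -1.] F [ 0.16 -1.15  0.32] w 0.039875026929249234
roller px [304.2 196. ] area 984 box [273 184  70  25] stand x mm -80.0
```

Emit:
move_arm(
  commands=[
    [[0,0,0],[0.02,0,-0.0028],47],
    [[0,0,0],[0.02,0,-0.0028],47],
    [[0,0,0],[0.02,0,-0.0028],47],
    [[0,0,0],[0.02,0,-0.0028],47],
    [[0,0,0],[0.02,0,-0.0028],47],
    [[0,0,0],[0.02,0,-0.0028],47],
    [[0,0,0],[0.02,0,-0.0028],47],
    [[0,0,0],[0.02,0,-0.0028],47],
  ],
)

```text
time: 11.98
tool_pos: [0.5808, -0.066, 0.0029]
tool_rot: [0.0, 0.59, 0.807, -0.0]
contact_force: [0.3, -0.9, 1.4]
gripper_width: 0.0403
gripper_force: 0.6
```

Emit:
move_arm(
  commands=[
    [[0,0,0],[0.02,0,-0.0028],47],
    [[0,0,0],[0.02,0,-0.0028],47],
    [[0,0,0],[0.02,0,-0.0028],47],
    [[0,0,0],[0.02,0,-0.0028],47],
    [[0,0,0],[0.02,0,-0.0028],47],
    [[0,0,0],[0.02,0,-0.0028],47],
    [[0,0,0],[0.02,0,-0.0028],47],
    [[0,0,0],[0.02,0,-0.0028],47],
  ],
)

```text
time: 12.65
tool_pos: [0.575, -0.0477, 0.0056]
tool_rot: [-0.0, 0.59, 0.807, -0.0]
contact_force: [0.3, -0.6, 0.2]
gripper_width: 0.04
gripper_force: 0.6
```

Emit:
move_arm(
  commands=[
    [[0,0,0],[0.02,0,-0.0028],47],
    [[0,0,0],[0.02,0,-0.0028],47],
    [[0,0,0],[0.02,0,-0.0028],47],
    [[0,0,0],[0.02,0,-0.0028],47],
    [[0,0,0],[0.02,0,-0.0028],47],
    [[0,0,0],[0.02,0,-0.0028],47],
    [[0,0,0],[0.02,0,-0.0028],47],
    [[0,0,0],[0.02,0,-0.0028],47],
  ],
)

```text
time: 13.32
tool_pos: [0.5692, -0.0294, 0.0083]
tool_rot: [-0.0, 0.59, 0.807, 0.0]
contact_force: [0.6, -0.7, 1.2]
gripper_width: 0.0402
gripper_force: 0.6
```

```bash
python3 -c "
from h import *
where();core()"
```

```text
t 13.32 stand xyz mm [-40.2  -1.3   8.3] yaw err deg -0.13 z [ 0.  0. -1.] F [ 0.56 -0.74  1.16] w 0.04021165926484855
roller px [302.7 215.5] area 976 box [274 202  66  27] stand x mm -22.0
```

Emit:
move_arm(
  commands=[
    [[0,0,0],[0.02,0,-0.0028],47],
    [[0,0,0],[0.02,0,-0.0028],47],
    [[0,0,0],[0.02,0,-0.0028],47],
    [[0,0,0],[0.02,0,-0.0028],47],
    [[0,0,0],[0.02,0,-0.0028],47],
    [[0,0,0],[0.02,0,-0.0028],47],
    [[0,0,0],[0.02,0,-0.0028],47],
    [[0,0,0],[0.02,0,-0.0028],47],
  ],
)

```text
time: 14.03
tool_pos: [0.5634, -0.0111, 0.011]
tool_rot: [0.0, 0.59, 0.807, 0.0]
contact_force: [0.2, -0.7, 0.1]
gripper_width: 0.0399
gripper_force: 0.6
```

Emit:
move_arm(
  commands=[
    [[0,0,0],[0.02,0,-0.0028],47],
    [[0,0,0],[0.02,0,-0.0028],47],
    [[0,0,0],[0.02,0,-0.0028],47],
    [[0,0,0],[0.02,0,-0.0028],47],
    [[0,0,0],[0.02,0,-0.0028],47],
    [[0,0,0],[0.02,0,-0.0028],47],
    [[0,0,0],[0.02,0,-0.0028],47],
    [[0,0,0],[0.02,0,-0.0028],47],
  ],
)

```text
time: 14.7
tool_pos: [0.5575, 0.0072, 0.0137]
tool_rot: [-0.0, 0.59, 0.807, 0.0]
contact_force: [0.7, -1.3, 0.3]
gripper_width: 0.0401
gripper_force: 0.6
```

Emit:
move_arm(
  commands=[
    [[0,0,0],[0.02,0,-0.0028],47],
    [[0,0,0],[0.02,0,-0.0028],47],
    [[0,0,0],[0.02,0,-0.0028],47],
    [[0,0,0],[0.02,0,-0.0028],47],
    [[0,0,0],[0.02,0,-0.0028],47],
    [[0,0,0],[0.02,0,-0.0028],47],
    [[0,0,0],[0.02,0,-0.0028],47],
    [[0,0,0],[0.02,0,-0.0028],47],
  ],
)

```text
time: 15.37
tool_pos: [0.5517, 0.0255, 0.0163]
tool_rot: [-0.0, 0.59, 0.807, -0.0]
contact_force: [0.1, -1.4, 1.3]
gripper_width: 0.0402
gripper_force: 0.6
```

Emit:
move_arm(
  commands=[
    [[0,0,0],[0.02,0,-0.0028],47],
    [[0,0,0],[0.02,0,-0.0028],47],
    [[0,0,0],[0.02,0,-0.0028],47],
    [[0,0,0],[0.02,0,-0.0028],47],
    [[0,0,0],[0.02,0,-0.0028],47],
    [[0,0,0],[0.02,0,-0.0028],47],
    [[0,0,0],[0.02,0,-0.0028],47],
    [[0,0,0],[0.02,0,-0.0028],47],
  ],
)

```text
time: 16.03
tool_pos: [0.5459, 0.0438, 0.019]
tool_rot: [-0.0, 0.59, 0.807, 0.0]
contact_force: [-0.2, -1.2, 0.9]
gripper_width: 0.0402
gripper_force: 0.6
```

```bash
python3 -c "
from h import *
where();core()"
```

```text
t 16.03 stand xyz mm [36.6 -1.5 19. ] yaw err deg -0.13 z [-0.  0. -1.] F [-0.15 -1.23  0.92] w 0.04024008275770863
roller px [306.  244.4] area 1169 box [275 230  71  29] stand x mm 56.0
```

Emit:
move_arm(
  commands=[
    [[0,0,0],[0.018,0,-0.0025],47],
    [[0,0,0],[0.018,0,-0.0025],47],
    [[0,0,0],[0.018,0,-0.0025],47],
    [[0,0,0],[0.018,0,-0.0025],47],
    [[0,0,0],[0.018,0,-0.0025],47],
    [[0,0,0],[0.018,0,-0.0025],47],
    [[0,0,0],[0.018,0,-0.0025],47],
    [[0,0,0],[0.018,0,-0.0025],47],
  ],
)

```text
time: 16.75
tool_pos: [0.5407, 0.0602, 0.0214]
tool_rot: [-0.0, 0.59, 0.807, 0.0]
contact_force: [0.2, -0.3, 0.6]
gripper_width: 0.0402
gripper_force: 0.6
```

Emit:
move_arm(
  commands=[
    [[0,0,0],[0.015,0,-0.002],47],
    [[0,0,0],[0.015,0,-0.002],47],
    [[0,0,0],[0.015,0,-0.002],47],
    [[0,0,0],[0.015,0,-0.002],47],
    [[0,0,0],[0.012,0,0],47],
    [[0,0,0],[0.012,0,0],47],
    [[0,0,0],[0.012,0,0],47],
    [[0,0,0],[0.012,0,0],47],
  ],
)

```text
time: 17.42
tool_pos: [0.5367, 0.0726, 0.0223]
tool_rot: [-0.0, 0.59, 0.807, 0.0]
contact_force: [-0.7, 0.8, 0.5]
gripper_width: 0.0402
gripper_force: 0.0
```

```bash
python3 -c "
from h import *
where();core()"
```

```text
t 17.42 stand xyz mm [66.8 -1.5 22.3] yaw err deg -0.13 z [-0.  0. -1.] F [-0.66  0.78  0.53] w 0.040198483300732474
roller px [307.4 257.3] area 1236 box [275 242  74  31] stand x mm 87.0
```

Emit:
move_arm(
  commands=[
    [[0,0,0],[0.012,0,0],47],
    [[0,0,0],[0.012,0,0],47],
    [[0,0,0],[0.012,0,0],47],
    [[0,0,0],[0.012,0,0],47],
    [[0,0,0],[0.012,0,0],47],
    [[0,0,0],[0.012,0,0],47],
    [[0,0,0],[0,0,0],47],
    [[0,0,0],[0,0,0],47],
  ],
)

```text
time: 18.13
tool_pos: [0.5342, 0.0807, 0.0224]
tool_rot: [0.0, 0.59, 0.807, 0.0]
contact_force: [0.4, 0.4, -0.6]
gripper_width: 0.0401
gripper_force: 0.0
```

```bash
python3 -c "
from h import *
where();core()"
```

```text
t 18.13 stand xyz mm [75.3 -1.6 22.4] yaw err deg -0.12 z [ 0. -0. -1.] F [ 0.39  0.35 -0.57] w 0.040091980747775105
roller px [317.4 272. ] area 1156 box [276 260  86  20] stand x mm 123.0
```

The roller went over the crest to the stop. I'm backing off and lifting clear.

Emit:
move_arm(
  commands=[
    [[0,0,0],[-0.03,0,0],47],
    [[0,0,0],[-0.05,0,-0.02],47],
    [[0,0,0],[-0.05,0,-0.05],47],
    [[0,0,0],[-0.05,0,-0.1],47],
    [[0,0,0],[0,0,-0.15],47],
    [[0,0,0],[0,0,-0.2],47],
    [[0,0,0],[0,0,-0.2],47],
    [[0,0,0],[0,0,-0.2],47],
  ],
)

```text
time: 18.85
tool_pos: [0.5408, 0.0593, 0.1345]
tool_rot: [0.0, 0.591, 0.807, 0.0]
contact_force: [0.9, -0.1, 0.5]
gripper_width: 0.0404
gripper_force: 0.0
```

Emit:
move_arm(
  commands=[
    [[0,0,0],[-0.1,0,-0.2],47],
    [[0,0,0],[-0.15,0,-0.2],47],
    [[0,0,0],[-0.2,0,-0.15],47],
    [[0,0,0],[-0.2,0,-0.1],47],
    [[0,0,0],[-0.2,0,0],47],
    [[0,0,0],[-0.15,0,0],47],
    [[0,0,0],[-0.1,0,0],47],
    [[0,0,0],[0,0,0],47],
  ],
)

```text
time: 19.52
tool_pos: [0.5812, -0.0681, 0.2108]
tool_rot: [0.0, 0.591, 0.806, -0.0]
contact_force: [0.3, -0.2, 0.8]
gripper_width: 0.0403
gripper_force: 0.0
```

```bash
python3 - <<'E'
from h import *
where();core()
a=vision.snapshot("top")["frame"][130:320,160:380,::-1];b=vision.snapshot("side")["frame"][130:320,180:400,::-1]
cv2.imwrite("pics/k.png",cv2.resize(np.hstack([a,b]),(800,345),interpolation=cv2.INTER_CUBIC))
E
```

```text
t 19.52 stand xyz mm [-80.7  -0.9 210.8] yaw err deg -0.26 z [ 0. -0. -1.] F [ 0.28 -0.16  0.81] w 0.04025275110322516
roller px [318.2 271.7] area 1193 box [276 258  86  22] stand x mm 123.0
```

View pics/k.png

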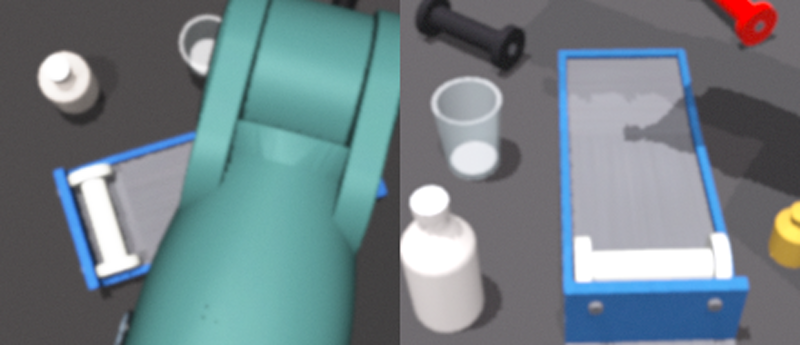

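The roller rests against the stop, at (105,220) in the top crop and (650,265) in the side crop. The bottle, beaker and weight are undisturbed, and the hand is clear.

```bash
python3 -c "
from h import *
print(job.hand_in())"
```

```text
the job is handed in; nothing more can be done
None
```

The job is handed in: I pushed the roller up the slope and over the crest, it rests against the stop plate, the bottle, beaker and weight stand where they were, and the hand is clear (19.5 s of the 42 s).

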